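Offer up a clamp strap over its studs

ROBOT

A 6-joint arm with a two-finger parallel gripper is mounted at the origin on a cart in front of the work surface, level with it; the furniture and walls round the work are solid. World frame = base frame: x ahead of the robot, y to its left, z up, the work surface at z = 0. Lengths are in mm, angles in rad, forces in N, time in s.
With the tool pointing down it reaches from about 350 to 975 mm from the base axis. Payload 7.1 kg.
Tool frame: the origin (TCP) lies midway between the tips of the shut fingers; the grasp point (between the pads) lies 19 mm behind it (tcp_to_grasp is the distance from the TCP to the grasp point, in mm); x points along the fingers, y is the direction in which the jaws open and shut, and the axes are right-handed (so a half turn about x gives the same grasp; the last joint's range is limited). The gripper opens to 88 mm and grips with 3 to 60 N. Pads are 20 mm wide; open, the fingers measure 115 mm over their backs; the gripper's body (75 mm by 178 mm) begins 61 mm behind the grasp point.
Start: joints at [1.143, 0.423, 1.63, -0, 1.089, -0.019], TCP at [248.41, 573.495, 222.675] pointing down, gripper open.
Joint ranges: [-3, 3], [-0.9, 2.11], [0.09, 2.58], [-1.31, 4.45], [0.11, 2.69], [-2.54, 2.54]. Speed limits (rad/s): [2.39, 2.39, 3.01, 3.14, 3.14, 3.14].

INTERFACE

Orientations are given as a rotation vector (axis times angle).
In Python, from plant import reach, servo_line, move_joints, release, gripper_close, sleep, inverse_kinematics, get_state, read_camera, MotionError, hand_in, tcp_to_grasp gives the robot as it stands. The module is installed in compiled form; this text tells all that it offers. Calls block until the motion is done:
- reach(position, orientation): joint-space move of the TCP to a pose.
- servo_line(position, rate=150, ori=None): straight line of the TCP; ori=None keeps the orientation; rate is the mean speed in mm/s.
- move_joints(angles): joint-space move.
- release() and gripper_close(squeeze=None): open the fingers fully, or close them until they stop; squeeze is the grip in N (None keeps the last).
- sleep(seconds).
- inverse_kinematics(position, orientation): joint angles nearest the present ones, or None.
- get_state(): the state.
- read_camera(name): name is "side" or "top"; returns a dict with "pixels" (384x512x3 uint8, red, green, blue), "K" (3x3 intrinsics, pixels), "rvec" (rotation vector, rad) and "tvec" (3), from world to camera coordinates, as OpenCV has them. Camera axes: x right, y down, z forward; pixel columns grow to the right and rows downward; lengths in mm; the calibration is good to about 2 mm. A picture is of the moment at which its call begins. There is no depth.
A pose or a line that the arm cannot do raises MotionError and nothing moves.
- hand_in(): hands the job in, once; it reports no verdict.
The state is a dict: "t": time; "joint_positions": joint angles; "joint_vel": joint speeds; "effort": joint torques, N m; "tool_pos": TCP position; "ee_rot": TCP orientation; "force": force on the tool from outside, world axes, zero at the start; "moment": the same for the moment, N m; "opening": finger opening in mm.
Only numpy, scipy, OpenCV 4.12 (cv2) and the standard library are available. Lean on these libraries where they do the work, as an engineer would, in place of code of your own. Each camera call takes 0.05 s, during which the arm holds its last target.

TASK

Draw the drilled steel strap straight out of the open end of the drill jig, then lift it over the blue parts bin, without disturbing the bin, the can or the glue bottle, to the green shaft clamp base. Finish still gripping it there, level and steady, with its two holes lined up over the two upright studs to within 4 mm and its underside about a centimetre above the stud tips (3 to 25 mm). Never let it touch the studs, the base or the shaft: I still have to lay a shim on the shaft before the strap goes down.

Things in the scene. Friction and masses are not known exactly. Their poses are not given: they have to be found in the camera images.
- strap: Bright-steel strap 110 x 35 x 8 mm, 65 to 115 g, a 12 mm bolt hole near each end. Origin at the centre of its underside; y along the length (ends at -55 and +55 mm), x across, z up. It starts level in the jig's channel, underside 30 mm above the bench, about half its length out of the mouth. Either hole may go over either stud.
- hole_a (a point): Centre of the strap's hole at its y = -44 mm, on the underside.
- hole_b (a point): Centre of the strap's hole at its y = +44 mm, on the underside.
- jig: Drill jig, fixed, 55 mm high. Origin on the bench; x points along the channel inward, the open mouth faces -x. Channel 39 mm wide, 10.5 mm high, floor at z = 30 mm, roofed by the bush plate from x = -30 to +43 mm, stop at x = +27 mm. The strap lifts free once drawn 60 mm in -x. See also the point jig_mouth.
- jig_mouth (a point): Middle of the jig's mouth, 34 mm above the bench; axes as the jig's. From here a bare work rest 18 mm wide, top at 30 mm, runs 62 mm outward (-x) under the strap. Beside it is free space down to the bench (to an 8 mm foot plate for the first 11 mm), so the strap's outer half can be gripped across its 35 mm width.
- clamp_base: Green shaft clamp base, fixed to the bench, 132 mm (its x) by 94 mm (its y, over its four screwed feet), origin at the centre of its underside, z up. Cheeks 28 mm high; a V across the middle carries the shaft along y. Two upright threaded studs, 8 mm thick, stand at x = -44 and x = +44 mm, y = 0; their tips are 62 mm above the bench.
- stud_1 (a point): Centre of the tip of the stud at the base's x = -44 mm, 62 mm above the bench; axes as the base's.
- stud_2 (a point): Centre of the tip of the stud at the base's x = +44 mm, 62 mm above the bench; axes as the base's.
- shaft: Bright round shaft, 24 mm thick, 185 mm long along its y, lying loose in the V of the base; origin on its axis, 28 mm above the bench, the top of the shaft at 40 mm. Leave it where it is.
- bin: Blue open parts bin between the jig and the clamp base, with a few parts in it: 250 mm long (its x), 152 mm wide (its y), 116 mm high, loose. Origin at the centre of its underside. The strap passes above it.
- can: Drinks can, 66 mm across and 119 mm high, standing behind the bin; origin at the centre of its underside. Leave it alone.
- glue_bottle: Glue bottle, 43 mm across and 128 mm high, standing behind the bin; origin at the centre of its underside. Leave it alone.
Mind the look-alikes: they are no part of the job. Leave any pink or red look-alike of the strap alone.

How it is judged:
By the outcome, as a careful person would: the job done as asked, in the order asked, and still so for the second after the job is handed in, while the arm keeps its last pose, push and grip.
It also fails if it takes over 42 s, if anything falls off the work surface, if the arm or the gripper's body presses on something with over 40 N, if the wrist force passes 120 N, or if a joint passes its speed limit or range.

## Working session

There is one attempt and no reset: what is moved stays moved. The work goes in short steps, each a Python script; the robot and the scene stay as the last script left them, time stands still between calls to the robot, and variables do not carry over. Pictures are saved under pics/ and viewed, and the job is handed in when it is done.

```bash
mkdir -p pics; ls; python3 - <<'E'
from plant import *
import cv2,numpy as np,pickle
s=get_state();print(s['t'],s['tool_pos'],s['ee_rot'],s['opening'],tcp_to_grasp)
d={}
for n in('side','top'):
    r=read_camera(n);d[n]=r
    cv2.imwrite(f'pics/{n}0.png',cv2.cvtColor(r['pixels'],cv2.COLOR_RGB2BGR))
    print(n,r['K'],r['rvec'],r['tvec'])
pickle.dump(d,open('c0.pkl','wb'))
E
```

```text
pics
0.0 [248.18953888 573.00349427 221.9105896 ] [ 0.31947458  1.5472215  -0.32182867] 87.91178713558291 18.700000000000003
side [[361.29909178   0.         255.80458721]
 [  0.         361.29909178 193.28363978]
 [  0.           0.           1.        ]] [ 0.29870741 -2.71551106  1.32583201] [583.52978457 121.78296526 920.63455232]
top [[473.6204624    0.         253.79546138]
 [  0.         473.6204624  187.74742301]
 [  0.           0.           1.        ]] [ 2.19436409 -2.14141735  0.07690212] [  29.24820113  576.39563775 1560.9683283 ]
```

View pics/side0.png

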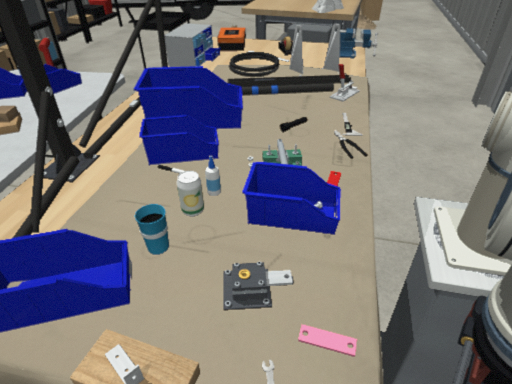

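View pics/top0.png

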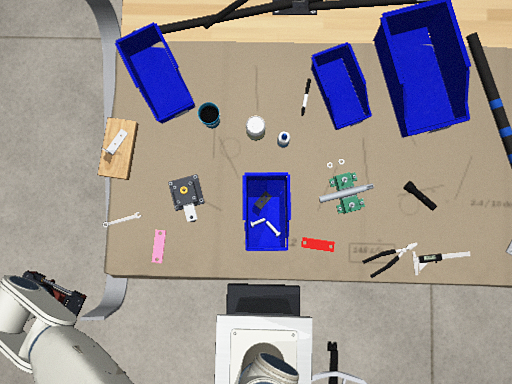

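The top view shows the jig near (187,193) with the strap sticking out to (192,220), the bin at (267,212), and the base near (347,193). I'll enlarge these.

```bash
python3 - <<'E'
import cv2,pickle
d=pickle.load(open('c0.pkl','rb'))
def crop(n,u,v,w,h,s,o):
    p=d[n]['pixels'][v:v+h,u:u+w,::-1]
    cv2.imwrite(o,cv2.resize(p,None,fx=s,fy=s,interpolation=cv2.INTER_CUBIC))
crop('top',160,165,60,65,9,'pics/tj.png')
crop('top',310,160,75,65,9,'pics/tc.png')
crop('side',210,250,95,65,8,'pics/sj.png')
crop('side',235,130,80,45,10,'pics/sc.png')
E
```

```text
(no output)
```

View pics/tj.png

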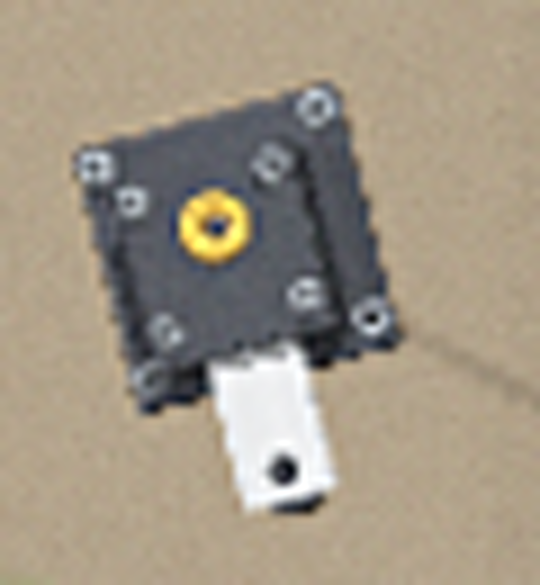

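View pics/tc.png

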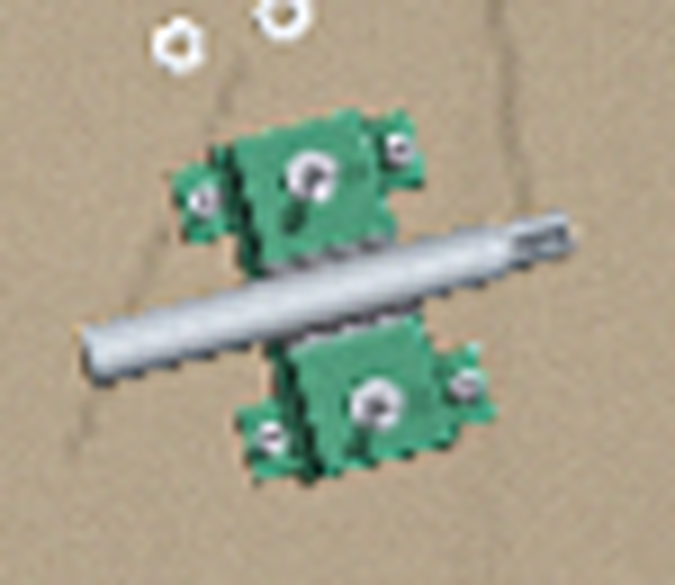

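View pics/sj.png

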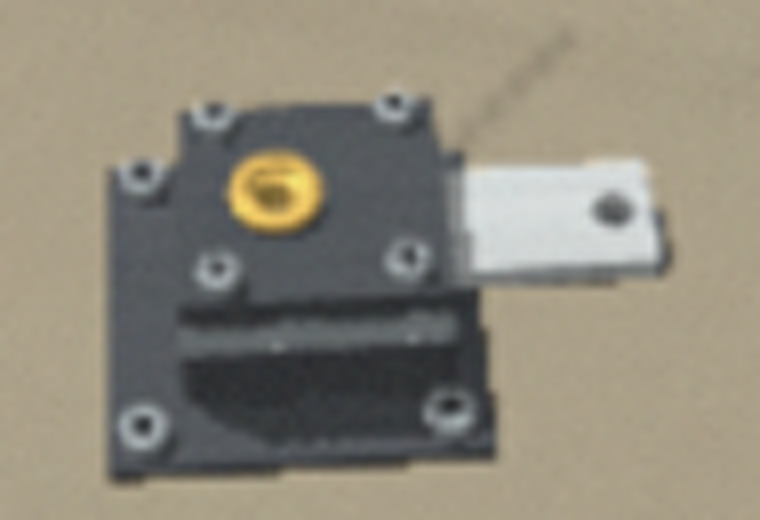

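View pics/sc.png

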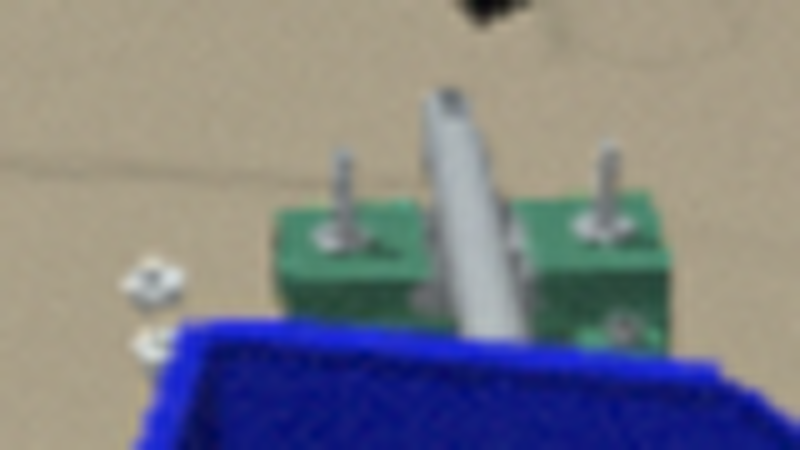

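```bash
cat > h.py <<'E'
import numpy as np,cv2,pickle
def ray(c,u,v):
    R=cv2.Rodrigues(np.array(c['rvec'],float))[0];t=np.array(c['tvec'],float)
    C=-R.T@t; d=R.T@np.linalg.inv(c['K'])@np.array([u,v,1.]);return C,d
def onz(c,u,v,z):
    C,d=ray(c,u,v);return (C+d*(z-C[2])/d[2])
def proj(c,P):
    return cv2.projectPoints(np.array(P,float).reshape(-1,3),np.array(c['rvec'],float),np.array(c['tvec'],float),c['K'],None)[0].reshape(-1,2)
E
python3 - <<'E'
from h import *
np.set_printoptions(precision=1,suppress=True)
d=pickle.load(open('c0.pkl','rb'))
def pt(name,cam,o,s,p,z):
    u=o[0]+(p[0]+.5)/s-.5;v=o[1]+(p[1]+.5)/s-.5
    print(name,cam,onz(d[cam],u,v,z)[:2],z)
T=('top',(160,165),9);S=('side',(210,250),8);TC=('top',(310,160),9);SC=('side',(235,130),10)
for c in('top','side'): print(c,ray(d[c],0,0)[0])
pt('hole',*T,(284,470),38);pt('hole',*S,(613,209),38)
pt('cornL',*T,(247,508),38);pt('cornR',*T,(337,488),38)
pt('cornFar',*S,(648,163),38);pt('cornNear',*S,(660,268),38)
pt('mL',*T,(211,370),38);pt('mR',*T,(300,348),38)
pt('bush',*T,(215,226),59);pt('bush',*S,(276,190),59)
for i,(a,b) in enumerate([((95,167),(142,426)),((318,107),(141,173)),((371,317),None),((152,378),(450,408))]):
    pt('jb%d'%i,*T,a,11)
    if b: pt('jb',*S,b,11)
for i,(a,b) in enumerate([((312,177),(343,150)),((377,403),(608,146))]):
    pt('stud',*TC,a,62);pt('washer',*TC,a,30);pt('stud',*SC,b,62)
pt('wash',*SC,(341,236),30);pt('wash',*SC,(604,226),30)
for p in[(205,200),(399,149),(466,385),(269,437)]: pt('foot',*TC,p,10)
E
```

```text
top [ 436.2   14.3 1606. ]
side [419.7 763.4 666.3]
hole top [473.  248.3] 38
hole side [473.3 249.6] 38
cornL top [458.7 261.4] 38
cornR top [466.8 228.5] 38
cornFar side [466.3 231.6] 38
cornNear side [457.9 266.6] 38
mL top [509.1 276.7] 38
mR top [518.  244.1] 38
bush top [560.8 273.7] 59
bush side [560.1 279.7] 59
jb0 top [585.9 328. ] 11
jb side [586.4 326.2] 11
jb1 top [610.6 244.5] 11
jb side [610.9 243.8] 11
jb2 top [531.8 221.7] 11
jb3 top [506.8 303.3] 11
jb side [507.6 303. ] 11
stud top [ 607.3 -252.1] 62
washer top [ 610.8 -257.7] 30
stud side [ 612.  -256.3] 62
stud top [ 525.7 -276.2] 62
washer top [ 527.6 -282.3] 30
stud side [ 527.1 -277. ] 62
wash side [ 611.9 -254.6] 30
wash side [ 526.9 -279.2] 30
foot top [ 603.4 -221.2] 10
foot top [ 624.4 -293.6] 10
foot top [ 536.3 -319.1] 10
foot top [ 515.  -245.9] 10
```

```bash
cat >> h.py <<'E'
from scipy.spatial.transform import Rotation as Ro
def ori(deg,flip=False):
    a=np.radians(deg);y=np.array([-np.sin(a),np.cos(a),0])*(-1 if flip else 1);x=np.array([0,0,-1.])
    return Ro.from_matrix(np.stack([x,y,np.cross(x,y)],1)).as_rotvec()
E
python3 - <<'E'
from h import *
from plant import *
np.set_printoptions(precision=3,suppress=True)
print(Ro.from_rotvec(get_state()['ee_rot']).as_matrix())
for f in(0,1):
  for p,a in(((491,254,110),16.7),((491,254,15),16.7),((419,233,15),16.7),((545,-276,180),16.1)): print(f,p,inverse_kinematics(p,ori(a,f)))
E
```

```text
[[-0.001  0.397  0.918]
 [-0.001  0.918 -0.397]
 [-1.    -0.001 -0.   ]]
0 (491, 254, 110) [ 0.456  0.477  1.864 -0.     0.801 -1.406]
0 (491, 254, 15) [ 0.456  0.638  1.887 -0.     0.617 -1.406]
0 (419, 233, 15) [ 0.483  0.577  2.048 -0.     0.517 -1.38 ]
0 (545, -276, 180) [-0.488  0.453  1.694  0.     0.995 -2.34 ]
1 (491, 254, 110) [ 0.456  0.477  1.864 -0.     0.801  1.735]
1 (491, 254, 15) [ 0.456  0.638  1.887 -0.     0.617  1.735]
1 (419, 233, 15) [ 0.483  0.577  2.048 -0.     0.517  1.762]
1 (545, -276, 180) [-0.488  0.453  1.694  0.     0.995  0.802]
```

```bash
python3 - <<'E'
from h import *
from plant import *
np.set_printoptions(precision=2,suppress=True)
o=ori(16.7,1)
reach([491.2,254.4,130],o)
servo_line([491.2,254.4,16],rate=90)
s=get_state();print(s['t'],s['tool_pos'],s['force'])
d={}
for n in('side','top'):
    d[n]=read_camera(n)
pickle.dump(d,open('c1.pkl','wb'))
def crop(n,u,v,w,h,s,o):
    p=d[n]['pixels'][v:v+h,u:u+w,::-1]
    cv2.imwrite(o,cv2.resize(p,None,fx=s,fy=s,interpolation=cv2.INTER_CUBIC))
crop('top',140,150,130,100,6,'pics/t1.png')
crop('side',200,220,130,95,6,'pics/s1.png')
E
```

```text
3.0667 [491.61 254.6   16.54] [ 0.6  -0.09  0.35]
```

View pics/t1.png

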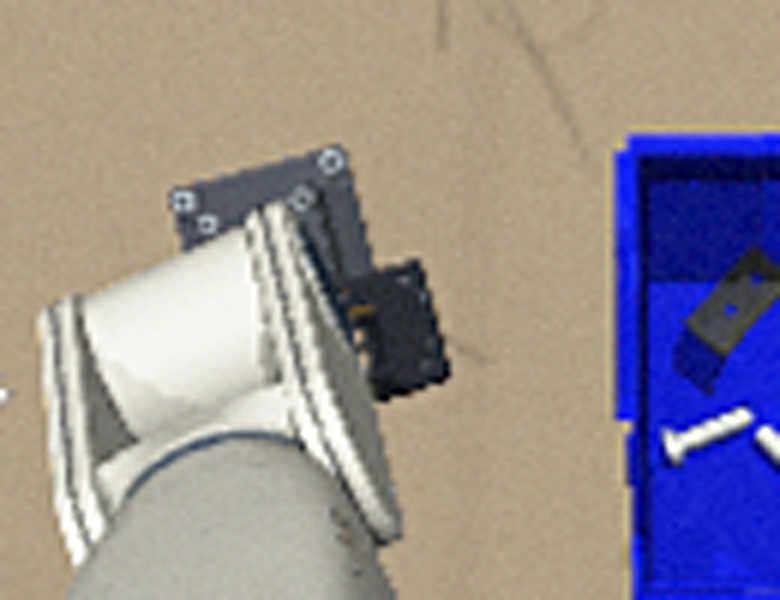

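View pics/s1.png

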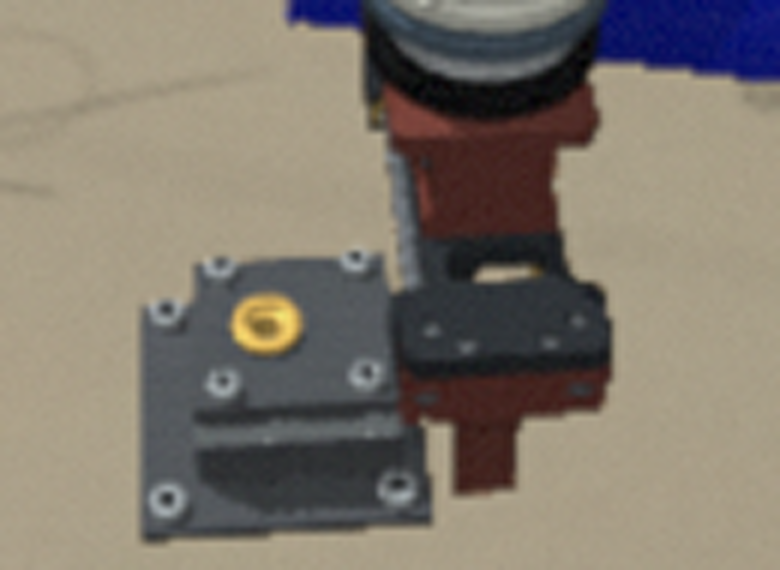

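The side view shows the finger at (485,460), straddling the strap just outside the jig edge at (425,520). It clears the jig, so I'll close the gripper.

```bash
python3 - <<'E'
from h import *
from plant import *
np.set_printoptions(precision=2,suppress=True)
gripper_close(35)
s=get_state();print(s['t'],s['tool_pos'],s['force'],s['moment'],s['opening'])
p=np.array([491.2,254.4,16]);u=np.array([np.cos(np.radians(16.7)),np.sin(np.radians(16.7)),0])
servo_line(p-15*u,rate=50)
s=get_state();print(s['t'],s['tool_pos'],s['force'],s['moment'],s['opening'])
E
```

```text
4.0333 [491.19 254.4   15.98] [-0.16  0.2   0.12] [-0.02  0.18 -0.01] 34.568468742673794
4.4833 [476.21 249.89  15.97] [-0.24 -0.44 -0.52] [-0.05  0.14  0.07] 34.188848792367935
```

```bash
python3 - <<'E'
from h import *
from plant import *
np.set_printoptions(precision=2,suppress=True)
p=np.array([491.2,254.4,16]);u=np.array([np.cos(np.radians(16.7)),np.sin(np.radians(16.7)),0])
servo_line(p-74*u,rate=70)
s=get_state();print(s['t'],s['tool_pos'],s['force'],s['moment'],s['opening'])
q=p-74*u;servo_line([q[0],q[1],195],rate=130)
s=get_state();print(s['t'],s['tool_pos'],s['force'],s['moment'],s['opening'])
d={}
for n in('side','top'):
    d[n]=read_camera(n)
    cv2.imwrite(f'pics/{n}2.png',d[n]['pixels'][:,:,::-1])
pickle.dump(d,open('c2.pkl','wb'))
E
```

```text
5.475 [420.75 233.35  16.08] [-0.72  0.5  -1.61] [-0.01  0.16 -0.04] 34.18728976614253
7.0 [419.83 232.88 194.3 ] [-0.64  0.6  -1.5 ] [0.01 0.16 0.02] 34.58434909046439
```

View pics/side2.png

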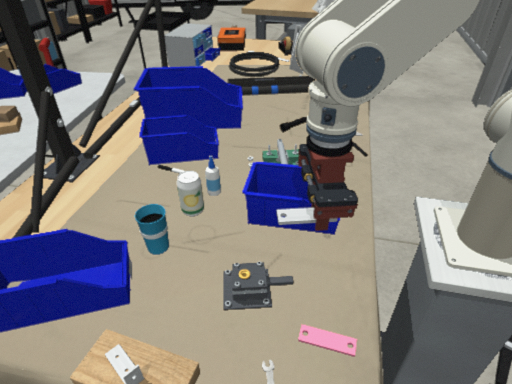

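View pics/top2.png

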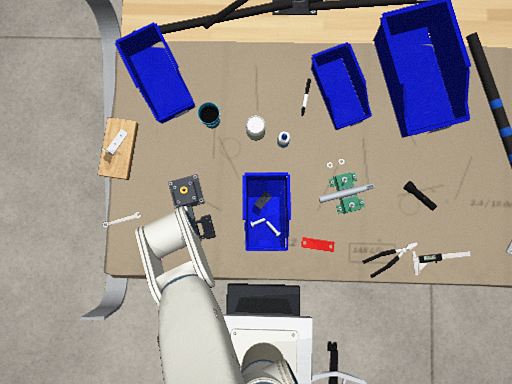

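```bash
cat >> h.py <<'E'
def draw(d,n,u,v,w,h,s,o,pts):
    p=cv2.resize(d[n]['pixels'][v:v+h,u:u+w,::-1],None,fx=s,fy=s,interpolation=cv2.INTER_CUBIC)
    for q,c in pts:
        uv=proj(d[n],q)
        uv=((uv-np.array([u,v])+.5)*s-.5)
        cv2.polylines(p,[np.round(uv).astype(int)],True,c,1)
    cv2.imwrite(o,p)
def circ(c,r,N=24):
    a=np.linspace(0,2*np.pi,N,endpoint=False);return np.stack([c[0]+r*np.cos(a),c[1]+r*np.sin(a),c[2]+0*a],1)
def strap(c,deg,z):
    "c xy centre, z underside -> outlines of top face, holes"
    a=np.radians(deg);u=np.array([np.cos(a),np.sin(a),0]);v=np.array([-u[1],u[0],0]);C=np.array([c[0],c[1],z+8])
    box=[C+u*i*55+v*j*17.5 for i,j in((1,1),(1,-1),(-1,-1),(-1,1))]
    return [box,circ(C+44*u,6),circ(C-44*u,6)],C,u
E
python3 - <<'E'
from h import *
d=pickle.load(open('c2.pkl','rb'))
a=np.radians(16.7)
c=np.array([419.83,232.88])+25*np.array([np.cos(a),np.sin(a)])
L,_,_=strap(c,16.7,194.3+14)
draw(d,'side',265,190,80,50,10,'pics/s2c.png',[(q,(0,0,255)) for q in L])
E
```

```text
(no output)
```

View pics/s2c.png

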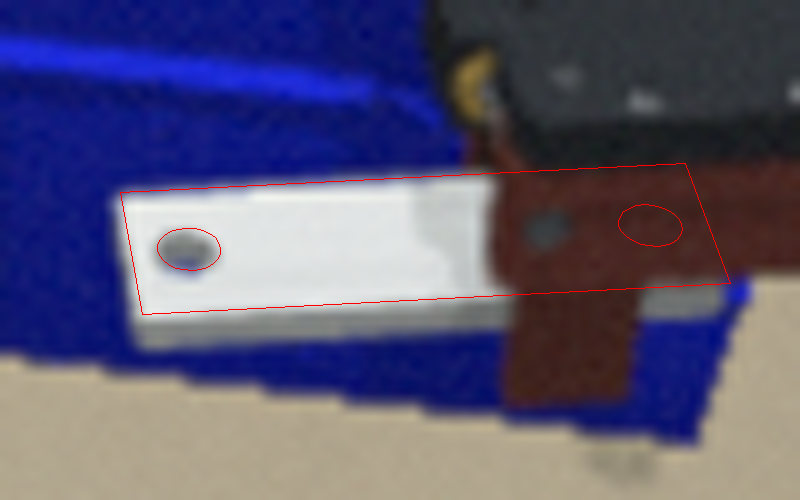

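The overlay of my strap model agrees with the side view to about 1 mm: the hole is seen at (187,250) against (189,250) predicted. I'll carry it over the bin.

```bash
python3 - <<'E'
from h import *
from plant import *
np.set_printoptions(precision=2,suppress=True)
a=np.radians(16.1);u=np.array([np.cos(a),np.sin(a)])
g=np.array([569.5,-269])-25.5*u
servo_line([g[0],g[1],195],rate=170,ori=ori(16.1,1))
servo_line([g[0],g[1],85],rate=90)
sleep(.3)
s=get_state();print(s['t'],s['tool_pos'],s['ee_rot'],ori(16.1,1),s['force'],s['moment'],s['opening'])
d={}
for n in('side','top'):
    d[n]=read_camera(n)
    cv2.imwrite(f'pics/{n}3.png',d[n]['pixels'][:,:,::-1])
pickle.dump(d,open('c3.pkl','wb'))
c=s['tool_pos'][:2]+25.5*u
L,_,_=strap(c,16.1,s['tool_pos'][2]+14)
draw(d,'side',240,125,80,60,10,'pics/s3c.png',[(q,(0,0,255)) for q in L])
draw(d,'top',310,160,75,65,9,'pics/t3c.png',[(q,(0,0,255)) for q in L])
E
```

```text
12.0083 [ 545.15 -276.17   85.31] [ 2.07  0.29 -2.07] [ 2.07  0.29 -2.07] [-0.4  -0.29 -1.12] [-0.02  0.12  0.03] 34.67011074216938
```

View pics/s3c.png

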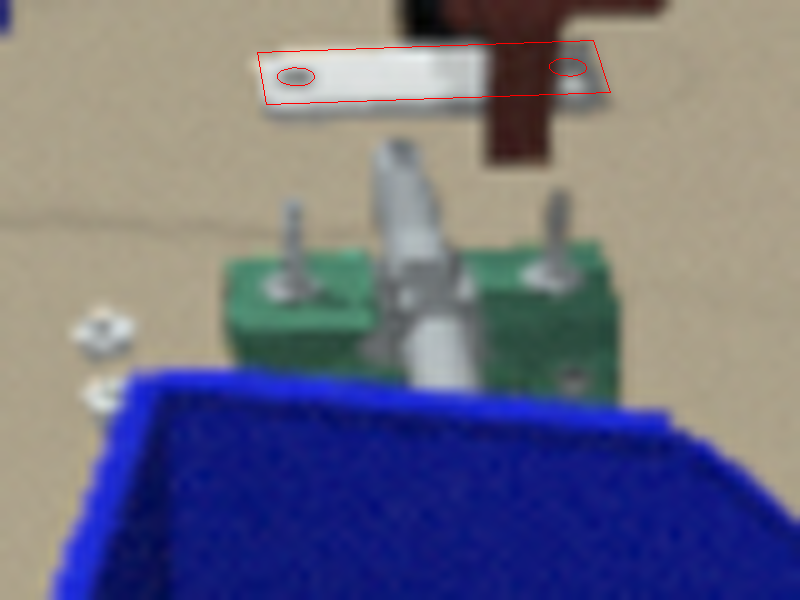

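View pics/t3c.png

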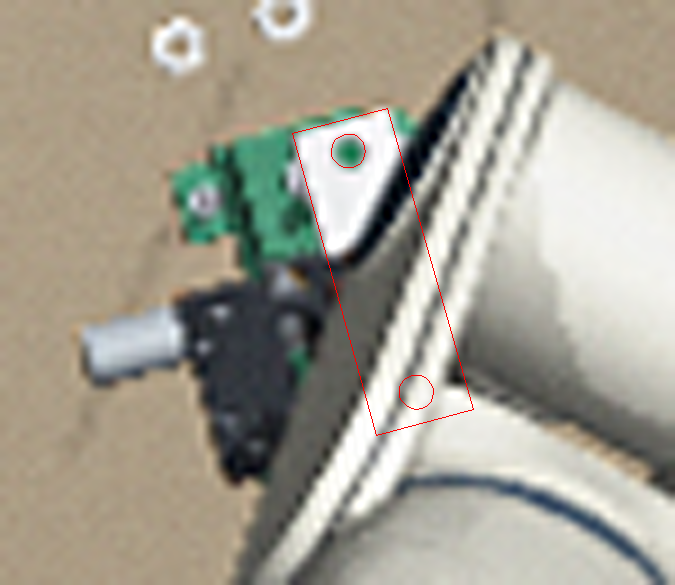

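View pics/side3.png

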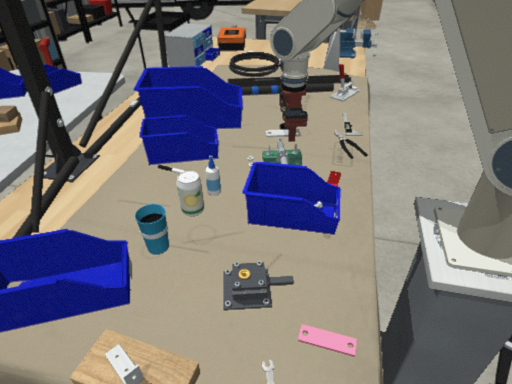

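Both views match the model. The hole is at (297,76) in the side crop and (348,151) in the top crop, each on its prediction. Next I'll check the base estimate by overlaying it on the unobstructed first pictures.

```bash
python3 - <<'E'
from h import *
d=pickle.load(open('c0.pkl','rb'))
a=np.radians(16.1);u=np.array([np.cos(a),np.sin(a),0]);v=np.array([-u[1],u[0],0])
C=np.array([569.5,-269.5,0]);k=np.array([0,0,1])
pts=[]
for s in(1,-1):
    S=C+44*s*u
    pts+= [(circ(S+62*k,4),(0,0,255)),(circ(S+28*k,4),(0,255,255)),(circ(S+28*k,9),(0,255,255)),([S+28*k,S+62*k],(0,0,255))]
pts.append(([C+28*k+u*i*66+v*j*27 for i,j in((1,1),(1,-1),(-1,-1),(-1,1))],(255,0,255)))
draw(d,'top',328,165,45,45,13,'pics/t0m.png',pts)
draw(d,'side',255,138,55,36,14,'pics/s0m.png',pts)
E
```

```text
(no output)
```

View pics/t0m.png

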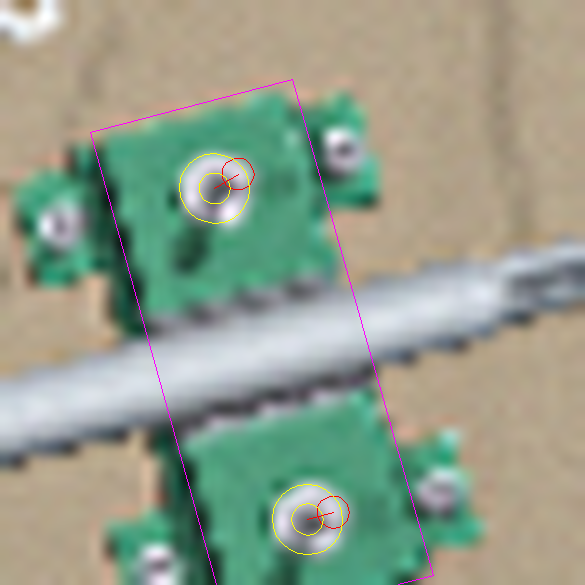

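View pics/s0m.png

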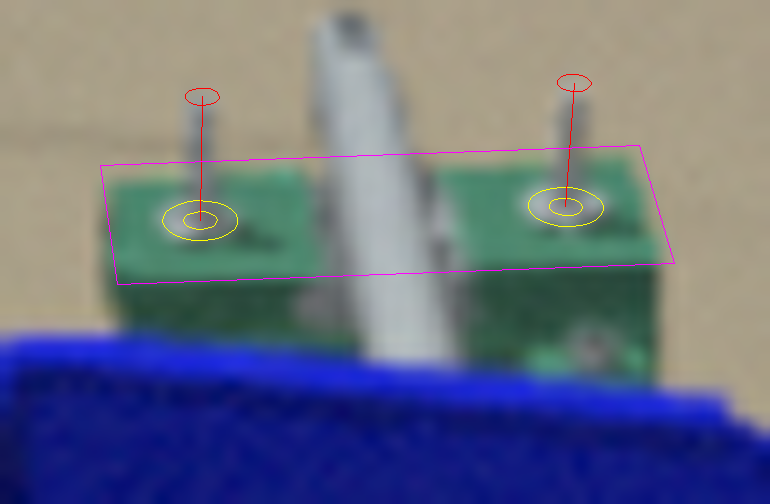

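The base model fits the top view: washers at (215,188) and (308,520), on their predictions. The side-view stud tips sit about 0.7 px lower than predicted. I'll lower to about 11 mm above the tips and look for the stud through the hole.

```bash
python3 - <<'E'
from h import *
from plant import *
np.set_printoptions(precision=2,suppress=True)
a=np.radians(16.1);u=np.array([np.cos(a),np.sin(a)])
g=np.array([569.5,-269.3])-25.5*u
servo_line([g[0],g[1],60],rate=50)
sleep(.3)
s=get_state();print(s['t'],s['tool_pos'],s['force'],s['moment'],s['opening'])
d={}
for n in('side','top'):
    d[n]=read_camera(n)
pickle.dump(d,open('c4.pkl','wb'))
c=s['tool_pos'][:2]+25.5*u
L,_,_=strap(c,16.1,s['tool_pos'][2]+14)
C=np.array([569.5,-269.5,62]);U=np.r_[u,0]
m=[(circ(C+44*U,4),(0,255,0)),(circ(C-44*U,4),(0,255,0))]
for nm,P in(('',[]),('m',[(q,(0,0,255)) for q in L]+m)):
    draw(d,'side',255,130,50,38,16,f'pics/s4{nm}.png',P)
    draw(d,'top',330,160,45,35,16,f'pics/t4{nm}.png',P)
E
python3 -c "
import cv2,numpy as np
for k in 'st':
    a=[cv2.imread(f'pics/{k}4{n}.png') for n in('','m')]
    b=np.hstack(a) if k=='t' else np.vstack(a)
    f=min(800/b.shape[1],600/b.shape[0],1) ; print(b.shape)
"
```

```text
13.0583 [ 545.19 -276.48   60.31] [ 0.7  -0.15 -0.51] [-0.01  0.16  0.02] 34.469865477524486
(1216, 800, 3)
(560, 1440, 3)
```

View pics/s4.png

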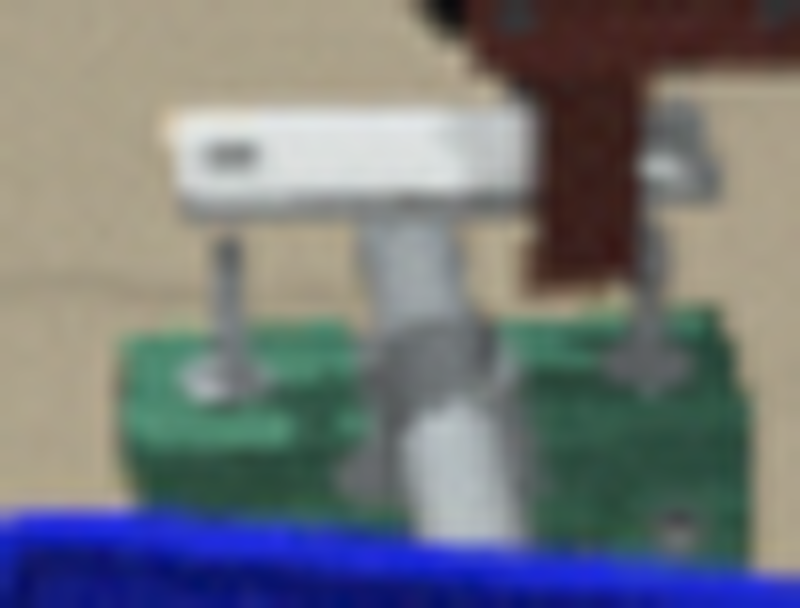

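View pics/s4m.png

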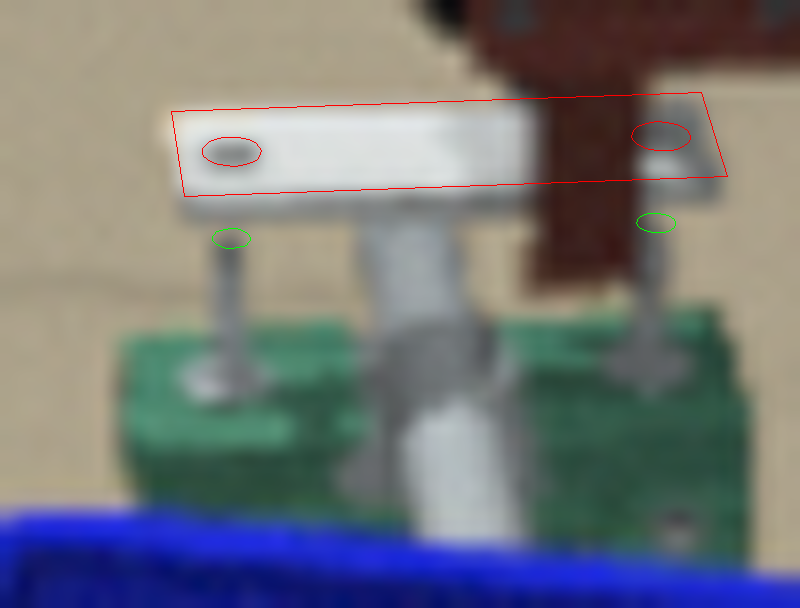

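View pics/t4.png

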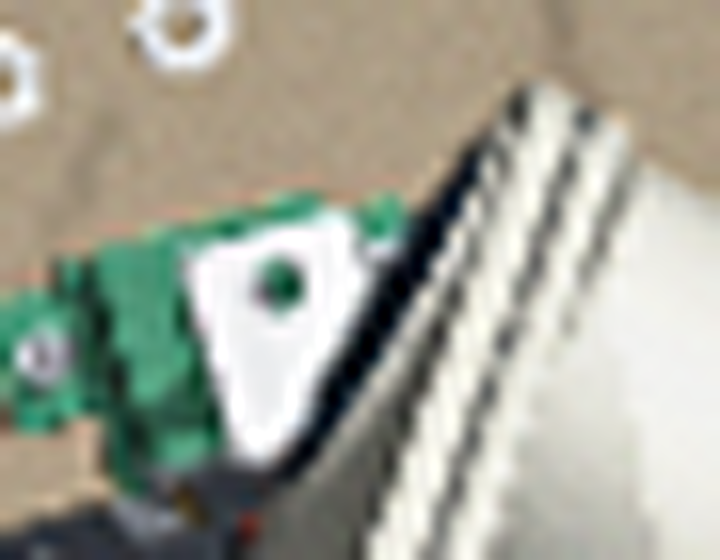

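View pics/t4m.png

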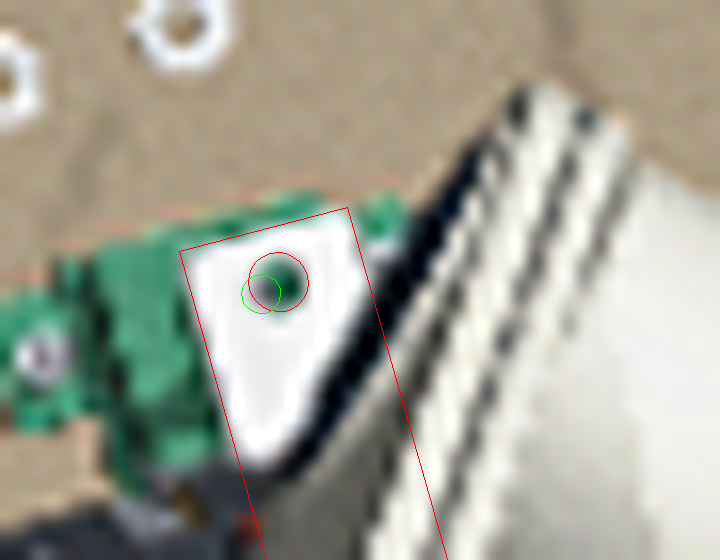

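```bash
python3 - <<'E'
from h import *
from scipy.optimize import minimize
d=pickle.load(open('c4.pkl','rb'))['top'];im=d['pixels'].astype(float)
u0,v0,w,h=343,173,9,9
P=im[v0:v0+h,u0:u0+w]
print((P[...,1]-P[...,0]).astype(int));print(P[...,0].astype(int));
# render: per subpixel, ray through planes
a=np.radians(16.1);u=np.array([np.cos(a),np.sin(a)])
n=12
uu,vv=np.meshgrid(u0-.5+(np.arange(w*n)+.5)/n,v0-.5+(np.arange(h*n)+.5)/n)
def plane(z):
    X=np.array([onz(d,x,y,z)[:2] for x,y in zip(uu.ravel(),vv.ravel())]);return X.reshape(h*n,w*n,2)
top,bot=plane(74.3+8),plane(74.3)
zs=[plane(z) for z in(62,58,54,50,46,42,38,34,31)]
sub=lambda m:cv2.GaussianBlur(m.astype(np.float32),(0,0),n*.45).reshape(h,n,w,n).mean((1,3))
def model(p):
    H=p[:2];S=p[2:4]
    t=np.hypot(*(top-H).transpose(2,0,1))<6; b=np.hypot(*(bot-H).transpose(2,0,1))<6
    op=t&b; st=np.zeros_like(op)
    for z in zs: st|=np.hypot(*(z-S).transpose(2,0,1))<4
    tip=np.hypot(*(zs[0]-S).transpose(2,0,1))<4
    wash=(np.hypot(*(zs[-1]-S).transpose(2,0,1))<9)&~st
    return [sub(~t),sub(t&~b),sub(op&tip),sub(op&st&~tip),sub(op&wash),sub(op&~st&~wash)]
c0=np.array([545.19,-276.48])+25.5*u+44*u
K=P.reshape(-1,3);sl=np.s_[2:7,2:7]
from scipy.optimize import nnls
def cost(p):
    M=np.stack([m[sl].ravel() for m in model(p)],1);y=P[sl].reshape(-1,3)
    return sum(nnls(M,y[:,k])[1]**2 for k in range(3))
# hole position first jointly by grid, stud relative offset
import itertools
res=[]
for hx,hy in itertools.product((-1.5,-.75,0,.75,1.5),(-1.5,-.75,0,.75,1.5)):
  for sx,sy in itertools.product(range(-5,6,1),range(-5,6,1)):
    H=c0+[hx,hy];res.append((cost(np.r_[H,H+[sx,sy]]),hx,hy,sx,sy))
res.sort()
for r in res[:15]:print(np.round(r,2))
E
```

```text
[[23 49 54 57 86 82 59 27 25]
 [77 79 56 31  5 -3 -1  1 -2]
 [11 -1 -4 -3 -4 -5 -2  0 -1]
 [-3 -1  3 32 42  5 -1  1  0]
 [-1 -1  3 23 70 39  0  0  0]
 [-1  2  2 -3 46 48  0  0  0]
 [-1  1  1  0 31 12 -1  0  2]
 [-1  1  1  0  1 -1  0  0  6]
 [ 0  0  1  2  0  1  2  0  4]]
[[142 110  93  83  58  75 131 204 188]
 [ 63  35 115 182 232 250 246 248 255]
 [213 235 249 255 241 254 253 245 255]
 [249 246 239 169 104 164 243 243 252]
 [246 243 219 116  35  45 238 245 252]
 [247 240 203 110  42  53 238 248 255]
 [250 243 236 206 144 214 248 251 248]
 [245 242 238 242 242 247 247 255 186]
 [241 244 238 236 243 243 248 250 127]]
[ 7.48374e+03 -7.50000e-01  7.50000e-01  2.00000e+00 -5.00000e+00]
[ 8.81096e+03  0.00000e+00 -7.50000e-01  5.00000e+00  1.00000e+00]
[8.87217e+03 0.00000e+00 0.00000e+00 5.00000e+00 0.00000e+00]
[ 9.26667e+03  0.00000e+00 -1.50000e+00  1.00000e+00 -3.00000e+00]
[ 9.28156e+03 -7.50000e-01  7.50000e-01  1.00000e+00 -5.00000e+00]
[ 9.55593e+03 -7.50000e-01  0.00000e+00  2.00000e+00 -5.00000e+00]
[ 9.56399e+03  0.00000e+00 -7.50000e-01  5.00000e+00  0.00000e+00]
[ 9.69429e+03  0.00000e+00 -7.50000e-01  4.00000e+00  1.00000e+00]
[ 9.73375e+03  0.00000e+00 -7.50000e-01  1.00000e+00 -4.00000e+00]
[ 9.76952e+03  0.00000e+00 -7.50000e-01  5.00000e+00  2.00000e+00]
[ 9.77916e+03  0.00000e+00 -7.50000e-01  1.00000e+00 -5.00000e+00]
[ 9.8318e+03  0.0000e+00 -7.5000e-01  4.0000e+00  0.0000e+00]
[9.92391e+03 0.00000e+00 0.00000e+00 4.00000e+00 0.00000e+00]
[1.011673e+04 0.000000e+00 0.000000e+00 5.000000e+00 1.000000e+00]
[ 1.023735e+04  0.000000e+00 -1.500000e+00  1.000000e+00 -4.000000e+00]
```

```bash
python3 - <<'E'
from h import *
from plant import *
np.set_printoptions(precision=2,suppress=True)
a=np.radians(16.1);u=np.array([np.cos(a),np.sin(a)])
g=np.array([569.5,-268.4])-25.5*u
servo_line([g[0],g[1],60],rate=20)
sleep(.4)
s=get_state();print(s['t'],s['tool_pos'],s['force'],s['moment'],s['opening'],s['joint_vel'])
d={}
for n in('side','top'):
    d[n]=read_camera(n)
    cv2.imwrite(f'pics/{n}5.png',d[n]['pixels'][:,:,::-1])
pickle.dump(d,open('c5.pkl','wb'))
c=s['tool_pos'][:2]+25.5*u
L,C,U=strap(c,16.1,s['tool_pos'][2]+14)
B=[q-np.array([0,0,8]) for q in np.array(L[0])]
S=np.array([569.5,-268.9,62])
m=[(circ(S+44*U,4),(0,255,0)),(circ(S-44*U,4),(0,255,0))]
P=[(q,(0,0,255)) for q in L]+m+[(B,(255,0,255))]
draw(d,'side',255,130,50,38,16,'pics/s5m.png',P)
draw(d,'top',330,160,45,35,16,'pics/t5.png',[])
E
```

```text
13.8083 [ 545.01 -275.49   60.01] [-0.16 -0.22 -1.08] [-0.04  0.19  0.07] 34.79517311368327 [ 0.  0. -0.  0. -0. -0.]
```

View pics/s5m.png

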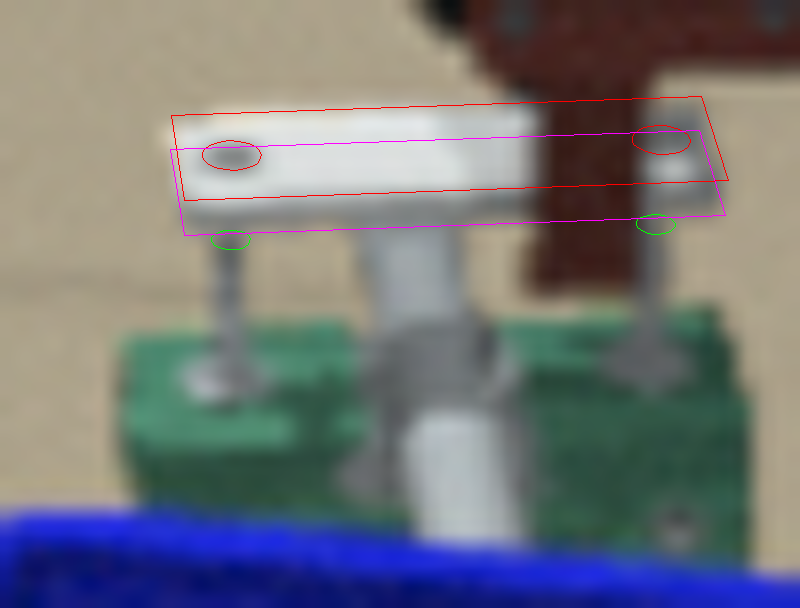

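View pics/t5.png

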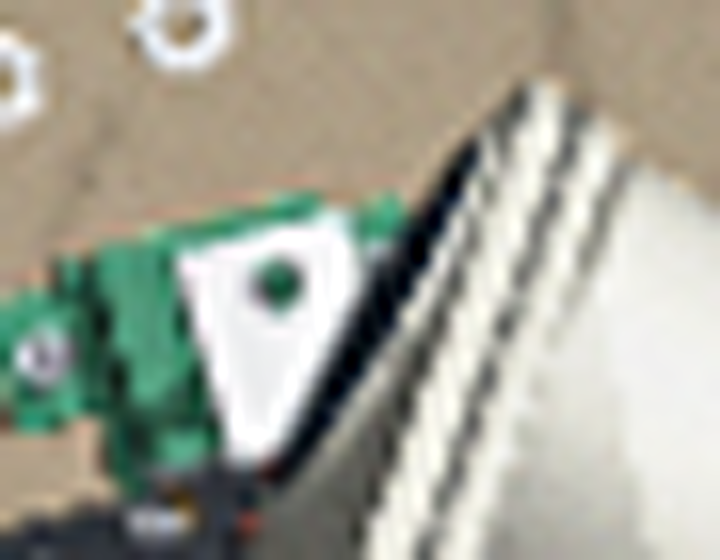

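View pics/top5.png

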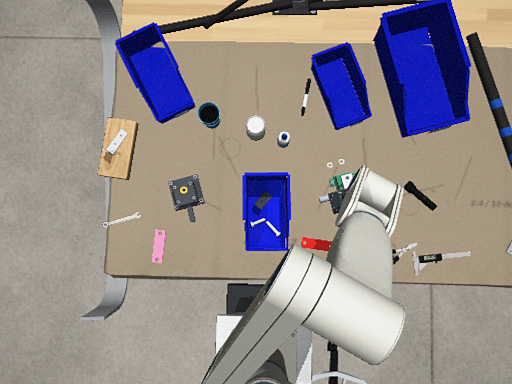

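```bash
python3 - <<'E'
from h import *
u0,v0,w,h=343,174,8,7
for f in('c4','c5'):
    P=pickle.load(open(f+'.pkl','rb'))['top']['pixels'][v0:v0+h,u0:u0+w].astype(int)
    for r in P: print(' '.join('%3d/%3d/%3d'%tuple(x) for x in r))
    print()
E
```

```text
63/140/103  35/114/ 86 115/171/153 182/213/208 232/237/240 250/247/250 246/245/248 248/249/251
213/224/225 235/234/241 249/245/249 255/252/255 241/237/243 254/249/253 253/251/253 245/245/246
249/246/249 246/245/247 239/242/242 169/201/190 104/146/128 164/169/171 243/242/244 243/244/245
246/245/247 243/242/244 219/222/226 116/139/134  35/105/ 77  45/ 84/ 68 238/238/240 245/245/247
247/246/249 240/242/244 203/205/209 110/107/115  42/ 88/ 72  53/101/ 84 238/238/240 248/248/251
250/249/251 243/244/246 236/237/238 206/206/211 144/175/167 214/226/223 248/247/249 251/251/253
245/244/247 242/243/243 238/239/239 242/242/244 242/243/244 247/246/249 247/247/249 255/255/255

 64/142/103  72/149/123 132/187/171 180/211/204 237/241/242 249/244/249 246/245/248 252/251/254
211/222/223 238/239/243 251/247/250 255/254/255 246/241/243 253/249/253 250/250/252 248/247/250
245/243/246 246/244/246 227/236/236 162/195/183 113/143/131 173/175/177 243/242/243 245/246/246
244/243/245 244/244/246 193/196/201  84/110/102  35/102/ 76  70/ 94/ 87 240/237/239 248/248/250
243/245/245 242/242/244 195/195/203 103/104/108  34/ 82/ 61 106/135/125 242/242/243 251/252/253
247/248/249 238/240/241 240/240/240 205/205/212 144/174/168 222/230/229 250/250/251 255/255/255
248/249/250 238/239/241 238/240/241 242/242/243 242/242/244 246/245/247 250/250/252 249/250/252
```

```bash
python3 - <<'E'
from plant import *
s=get_state();print(s['t'],s['tool_pos'],s['opening'])
hand_in()
E
```

```text
13.9083 [ 545.01195295 -275.50298588   59.98781103] 34.776999117635526
the job is handed in; nothing more can be done
```

I drew the strap straight out of the jig by 74 mm, lifted it over the bin, and handed in still gripping it over the clamp base at about 13.9 s. It was level and the arm was not moving. The force readings on the tool stayed under about 2 N throughout.

**Height:** the underside is about 12 mm above the stud tips, worked out from the arm's position. The strap's lower edge was dim in the side view and looked slightly higher, so it could be nearer 15 mm.

**Hole alignment along the strap:** in the side view, hole_b lines up with its stud to within about 1 mm.

**Hole alignment across the strap:** the two cameras disagreed here by about 2–3 mm on where the base is. I placed the strap between them, weighted to the top view. The last top view showed the stud tip inside hole_b about where expected. I estimate the remaining error at 1–2 mm.

**Not checked directly:** the arm and gripper partly hid hole_a, so its alignment comes from the fitted strap and base models. Those models matched the pictures within about half a pixel (under 2 mm), apart from the stud tips in the side view, which sat up to about 0.9 px low.

**Surroundings:** the bin, can and glue bottle looked unmoved in the last top view. I saw no contact with the studs, base or shaft, though the arm hid part of the shaft.

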